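# Fetch the bearing from the back of the storage trough

## Task

Lift the glass jar and the tape measure out of the wooden trough and stand both on the flat side board, so that the way to the bearing behind them is clear. Then take the bearing and lay it flat in the middle of the round steel press anvil, and after that stand the jar and the tape measure back in the trough, each just where it stood at the start. Keep the jar and the tape measure upright throughout, and leave the spray can and the tin where they are.

Things in the scene. Friction and masses are not known exactly. Their poses are not given: they have to be found in the camera images.
- bearing: Plain steel ball bearing lying flat: ring of outside diameter 53 mm, 16 mm high, about 0.16 kg. Origin at the centre of its underside, z up. It starts at the far (closed) end of the trough, flat on the trough's floor, about 72 mm along the trough's +x from the trough's origin.
- jar: Clear glass jar of nails with a screw lid, standing: diameter 60 mm up to 69 mm height, then the slightly narrower lid up to 76 mm in all, about 0.27 kg. Origin at the centre of its underside, z up. It stands in the trough in front of the bearing, either next to it or nearest the open end.
- tape_measure: Boxy tape measure standing on edge: 34 mm thick along its own x, 78 mm long along its own y (case from y -27 to +39 mm, the rest a short tape end near the floor), 62 mm high, 0.24 kg. Origin at the middle of its underside, z up. Stands in the trough, its length along it, in the other place in front of the bearing.
- trough: Fixed wooden trough. Origin on the bench, x along it to its closed end, z up. Floor 8 mm thick. Side walls: inner faces y = +-38 mm, outer +-50 mm, tops 26 mm above the bench; open end x = -125 mm; end wall 26 mm high, inner face x = +146 mm. Two front places near x = 0 and -80 mm: grip things there across the trough, above its walls. No finger room beside the bearing: grip it along the trough.
- side_board: Fixed flat wooden board, the side area: 220 mm along its x, 120 mm along its y, 12 mm thick. Origin at the centre of its underside, on the bench, z up. Starts empty.
- anvil: Fixed round steel press anvil: flange of 100 mm diameter and 8 mm height with four small bolt heads (to 11 mm), and on it a round flat-topped pedestal of 68 mm diameter whose top is 30 mm above the bench. Origin at the centre of its underside, on the bench.
- anvil_top (a point): Centre of the pedestal's flat top on the press anvil, 30 mm above the bench.
- spray_can: Bystander, loose: spray can, 54 mm diameter, 174 mm high, standing behind the work. Leave it. Origin at the centre of its underside.
- tin: Bystander, loose: plain white tin, 71 mm diameter, 75 mm high, standing behind the work. Leave it. Origin at the centre of its underside.
Things that resemble listed ones, but are neither listed nor needed, are in the scene too. Leave any blue look-alike of the jar alone. There is more than one size of the bearing; the job needs the larger.

How it is judged:
On the way, in this order (a step that is already met when the one before it is completed fails the run):
1. the jar and the tape measure both stand released on the side board, the bearing still in its place (x of jar in the frame of side_board between -0.105 and 0.105 m and y of jar in the frame of side_board between -0.055 and 0.055 m and z of jar in the frame of side_board between 0.007 and 0.018 m and angle between each of jar, tape_measure's own z axis and vertical below 0.15 rad and linear speed of each of jar, tape_measure below 0.03 m/s and contact force between the fingers and jar below 0.3 N and x of tape_measure in the frame of side_board between -0.105 and 0.105 m and y of tape_measure in the frame of side_board between -0.055 and 0.055 m and z of tape_measure in the frame of side_board between 0.007 and 0.018 m and contact force between the fingers and tape_measure below 0.3 N and distance of bearing from where it was at the start of the episode below 0.02 m), for 0.2 s.
2. the bearing lies released on the press anvil, the jar and the tape measure still on the side board (horizontal distance between bearing and anvil_top below 0.012 m and z of bearing in the frame of anvil between 0.025 and 0.035 m and angle between bearing's own z axis and vertical below 0.12 rad and linear speed of each of bearing, jar, tape_measure below 0.03 m/s and contact force between the fingers and bearing below 0.3 N and x of jar in the frame of side_board between -0.105 and 0.105 m and y of jar in the frame of side_board between -0.055 and 0.055 m and z of jar in the frame of side_board between 0.007 and 0.018 m and angle between each of jar, tape_measure's own z axis and vertical below 0.15 rad and contact force between the fingers and jar below 0.3 N and x of tape_measure in the frame of side_board between -0.105 and 0.105 m and y of tape_measure in the frame of side_board between -0.055 and 0.055 m and z of tape_measure in the frame of side_board between 0.007 and 0.018 m and contact force between the fingers and tape_measure below 0.3 N), for 0.2 s.
At the end, for the whole second after the job is handed in: The bearing lies flat, released and at rest on the anvil's pedestal, its centre within 12 mm of the middle; the jar and the tape measure stand upright, released and at rest in the trough, each within 15 mm of where it stood at the start, the tape measure's length along the trough to within 0.25 rad (horizontal distance between bearing and anvil_top below 0.012 m and z of bearing in the frame of anvil between 0.025 and 0.035 m and angle between each of bearing, jar, tape_measure's own z axis and vertical below 0.12 rad and linear speed of each of bearing, jar, tape_measure below 0.03 m/s and contact force between the fingers and bearing below 0.3 N and distance of each of jar, tape_measure from where it was at the start of the episode below 0.015 m and contact force between the fingers and jar below 0.3 N and contact force between the fingers and tape_measure below 0.3 N and angle between the y axis of tape_measure and the x axis of trough, either way round below 0.25 rad); the robot touches nothing.
It fails at once if the jar or the tape measure is tipped (more than 0.6 rad) (angle between any of jar, tape_measure's own z axis and vertical above 0.6 rad).
It fails at once if the spray can or the tin is moved by more than 30 mm (distance of any of spray_can, tin from where it was at the start of the episode above 0.03 m).
It also fails if it takes over 128 s, if anything falls off the work surface, if the arm or the gripper's body presses on something with over 40 N, if the wrist force passes 120 N, or if a joint passes its speed limit or range.

## Robot

A 7-joint arm with a two-finger parallel gripper is mounted at the origin on a cart in front of the work surface, level with it; the furniture and walls round the work are solid. World frame = base frame: x ahead of the robot, y to its left, z up, the work surface at z = 0. Lengths are in m, angles in rad, forces in N, time in s.
With the tool pointing down it reaches from about 0.425 to 0.875 m from the base axis. Payload 8.4 kg.
Tool frame: the origin (TCP) lies at the very end of the fingers, on their centre line; the grasp point (between the pads) lies 19 mm behind it (tcp_to_grasp is the distance from the TCP to the grasp point, in m); z points along the fingers, y is the line along which they close (so a half turn about z gives the same grasp; the last joint's range is limited). The gripper opens to 87 mm and grips with 3 to 60 N. Pads are 19 mm wide; open, the fingers measure 117 mm over their backs; the gripper's body (75 mm by 190 mm) begins 51 mm behind the grasp point.
Start: joints at [-1.326, 0.333, 0.04, 1.465, -0.013, 1.343, -0.059], TCP at [0.219, 0.612, 0.223] pointing down, gripper open.
Joint ranges: [-2.58, 2.58], [-0.38, 2.09], [-1.3, 1.39], [0.25, 2.4], [-1.5, 4.64], [0.08, 2.09], [-2.65, 2.65]. Speed limits (rad/s): [2.22, 2.22, 2.79, 2.79, 3.14, 3.14, 3.14].

## Interface

Orientations are given as a rotation vector (axis times angle).
In Python, from station import sense, grab_frame, calibration, hand_in, tcp_to_grasp gives the robot as it stands. The module is installed in compiled form; this text tells all that it offers.
- The arm moves only by the tool drive_tool, never from a script. Its argument "targets" is text: rows parted by semicolons, each of 6 numbers parted by spaces: the shift along the tool's x, y, z in mm, then the turn, a rotation vector about the tool's x, y, z in rad. In form: x y z rx ry rz; .... A call has 1 to 20 rows; each row shifts and turns the commanded pose from where the row before left it, along the tool's axes as they then stand; what a row does not reach is not made up. A row lasts 1/12 s, in which the tool goes at most 41.7 mm and 7.16 degrees, less where a joint would pass 70% of its speed; a pose out of reach is approached as far as the arm can. A call is refused whole if a number of a shift passes 41.7 or a number of a turn 0.125, either way. A call with a gripper value outside its range is refused whole. "claw" is the opening, from -1 (shut) to 1 (fully open), set as the call begins (left out, the last holds). The fingers move at their own pace and stop on an object; "grip_force" is the grip in N (left out, the last holds). Time passes only in rows, so rows that do not move let the fingers close. It gives the time, the measured TCP pose, the force, the opening and the grip force at its end, in the units of the state.
- sense(): the state, without advancing time (a new reading comes with each control period).
- grab_frame(name): name is "side" or "top" or "wrist"; returns the picture (480x640x3 uint8, blue, green, red); there is no depth.
- calibration(name): a dict with "fx", "fy", "cx", "cy" (pixels), "eye" and "attitude" of the camera in the world; the wrist camera has in their place "tool_from_camera" (4x4, takes a point from camera to tool coordinates, whose origin is the TCP and whose axes are the flange's). Camera axes: x right, y up, looking along -z (the intrinsics and any distortion apply to the point x, -y, -z); pixel columns grow to the right and rows downward; lengths in m; the calibration is good to about 2 mm. A picture is of the moment at which its call begins: read the wrist's pose just before it. calibration takes no time and is no camera call.
- hand_in(): hands the job in; it is judged then, once.
The state is a dict: "time": time; "joints": joint angles; "joint_velocities": joint speeds; "effort": joint torques, N m; "eef_pos": TCP position; "tcp_rot": TCP orientation; "wrist_force": force on the tool from outside, world axes, zero at the start; "moment": the same for the moment, N m; "width": finger opening in m; "finger_force": force on a finger pad.
Only numpy, scipy, OpenCV 4.12 (cv2) and the standard library are available. Lean on these libraries where they do the work, as an engineer would, in place of code of your own. Each camera call takes 0.05 s, during which the arm holds its last target. There are 200 camera calls.

## Working session

There is one attempt and no reset: what is moved stays moved. The work goes in short steps, Python scripts to look and compute and a tool call to move; the robot and the scene stay as the last step left them, time stands still between calls to the robot, and variables do not carry over. Pictures are saved under pics/ and viewed, at most 14 in all, crops included, and the job is handed in when it is done.

Besides the shell and the picture viewer there is one more tool, called after "Request:" in YAML: its name, and indented under it one key for each argument. drive_tool: Moves the arm, as the interface text tells. Its arguments: {"type":"object","properties":{"targets":{"type":"string"},"claw":{"type":"number"},"grip_force":{"type":"number"}},"required":["targets"]}

```bash
mkdir -p pics; python3 - <<'E'
from station import *
import cv2
for n in("top","side"):
    cv2.imwrite(f"pics/{n}0.png",grab_frame(n)); print(n,calibration(n))
print(calibration("wrist")); print(sense(),tcp_to_grasp)
E
```

```text
top {'fx': 546.9794906677561, 'fy': 546.9794906677561, 'cx': 305.1503615797581, 'cy': 233.7447480070113, 'eye': array([0.49677109, 0.08434022, 0.95728173]), 'attitude': array([ 0.13072593, -0.11238773, -1.54687775])}
side {'fx': 453.7253289828274, 'fy': 453.7253289828274, 'cx': 312.79474764170646, 'cy': 231.61575675523952, 'eye': array([ 0.58906925, -0.6397975 ,  0.47629927]), 'attitude': array([ 1.06219193, -0.02256609, -0.01247935])}
{'fx': 393.4069121669712, 'fy': 393.4069121669712, 'cx': 309.56668475160245, 'cy': 243.0126189304364, 'tool_from_camera': array([[-9.24315049e-04,  9.69968926e-01,  2.43227112e-01,
         6.62851283e-02],
       [ 9.99999468e-01,  1.00810734e-03, -2.20034015e-04,
        -8.30332079e-04],
       [-4.58625195e-04,  2.43226780e-01, -9.69969341e-01,
        -1.62369528e-01],
       [ 0.00000000e+00,  0.00000000e+00,  0.00000000e+00,
         1.00000000e+00]])}
{'time': 0.1, 'joints': array([-1.32619971,  0.3338645 ,  0.03988158,  1.46616454, -0.01339248,
        1.34324269, -0.05845589]), 'joint_velocities': array([ 3.88456625e-04, -3.10969863e-03,  5.92394098e-04, -8.36484023e-04,
       -1.01938708e-04, -8.69962696e-05, -1.76144042e-03]), 'effort': array([ 3.67579414e-03, -6.57806897e+01,  1.34003565e+00, -4.04709971e+01,
       -5.96713903e-02,  4.06334130e-02,  7.96904465e-05]), 'eef_pos': array([0.21898823, 0.61157948, 0.22174157]), 'tcp_rot': array([-5.37320210e-01, -3.09516161e+00,  2.20923780e-03]), 'wrist_force': array([ 0.41337701, -0.5786899 ,  0.23232091]), 'moment': array([0.00652295, 0.02298678, 0.01456408]), 'finger_force': 0.0, 'width': 0.0866741516046183} 0.0187
```

View pics/top0.png

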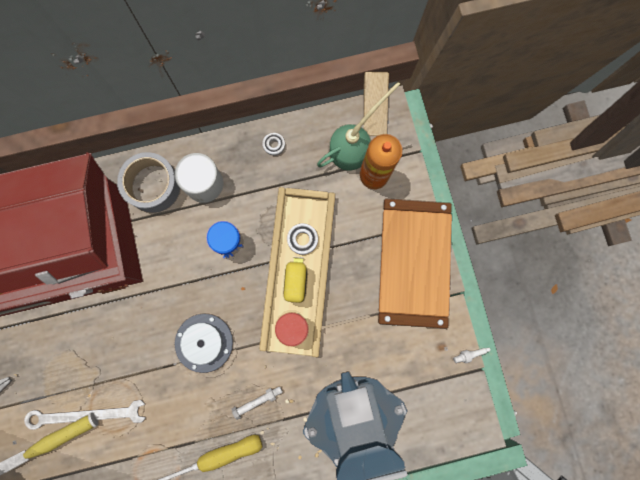

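View pics/side0.png

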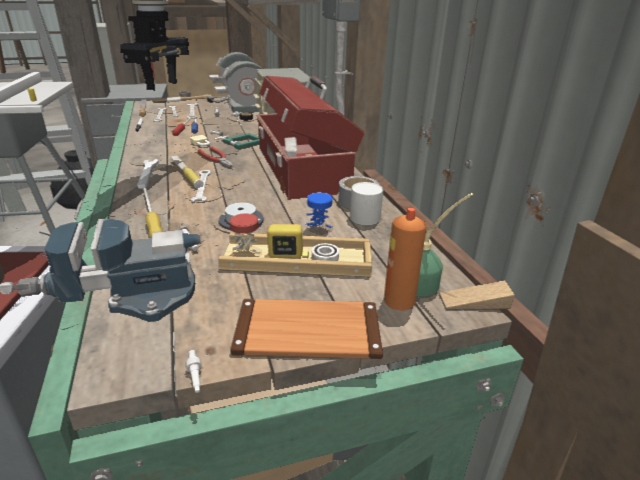

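The top view shows the trough running from its open end (290,352) to its closed end (306,192). In it are the red-lidded jar (291,329), the yellow tape measure (294,282) and the bearing (302,239). The board is at (416,264) and the anvil at (203,344). The side view shows the same order, with the jar at (243,225), the tape at (285,240), the bearing at (324,252) and the board at (308,328).

```bash
cat > lib.py <<'E'
import numpy as np, cv2
from station import *
from scipy.spatial.transform import Rotation as R
def cam(n,s=None):
    c=calibration(n)
    if n!="wrist": return c,R.from_rotvec(c["attitude"]).as_matrix(),np.array(c["eye"])
    T=c["tool_from_camera"]; Rt=R.from_rotvec(s["tcp_rot"]).as_matrix()
    return c,Rt@T[:3,:3],s["eef_pos"]+Rt@T[:3,3]
def ray(C,uv):
    c,A,e=C; d=A@np.array([(uv[0]-c["cx"])/c["fx"],-(uv[1]-c["cy"])/c["fy"],-1]); return e,d/np.linalg.norm(d)
def onz(C,uv,z):
    e,d=ray(C,uv); return e+d*(z-e[2])/d[2]
def tri(C1,u1,C2,u2):
    e1,d1=ray(C1,u1);e2,d2=ray(C2,u2)
    k=np.linalg.lstsq(np.c_[d1,-d2],e2-e1,rcond=None)[0]
    p,q=e1+d1*k[0],e2+d2*k[1]; return (p+q)/2,np.linalg.norm(p-q)
def proj(C,p):
    c,A,e=C; q=A.T@(np.asarray(p)-e); return np.array([c["cx"]-c["fx"]*q[0]/q[2],c["cy"]+c["fy"]*q[1]/q[2]])
def mask(im,lo,hi,box):
    h=cv2.cvtColor(im,cv2.COLOR_BGR2HSV); m=cv2.inRange(h,np.array(lo),np.array(hi)); k=np.zeros_like(m)
    x0,y0,x1,y1=box; k[y0:y1,x0:x1]=m[y0:y1,x0:x1]; return k
def big(m):
    return max(cv2.findContours(m,cv2.RETR_EXTERNAL,cv2.CHAIN_APPROX_NONE)[0],key=cv2.contourArea)
E
python3 - <<'E'
from lib import *
t=cv2.imread("pics/top0.png");s=cv2.imread("pics/side0.png")
T,S=cam("top"),cam("side")
def both(nm,lo,hi,b1,b2):
    o=[]
    for im,b in((t,b1),(s,b2)):
        c=big(mask(im,lo,hi,b)); r=cv2.minAreaRect(c); o.append(r); print(nm,np.round(r[0],1),np.round(r[1],1),round(r[2],1),cv2.contourArea(c))
    print(tri(T,o[0][0],S,o[1][0])); return o
both("lid",(0,120,60),(8,255,255),(270,305,315,350),(225,205,262,240))
both("tape",(20,150,80),(35,255,255),(275,255,315,305),(262,220,305,262))
o=both("board",(5,140,100),(17,255,255),(372,195,460,335),(225,290,390,360))
for q in cv2.boxPoints(o[0]): print(onz(T,q,.012))
# anvil pedestal & bearing: bright gray
both("anv",(0,0,150),(180,50,255),(170,310,236,376),(218,195,262,222))
both("bear",(0,0,100),(180,60,255),(283,222,322,256),(308,240,342,262))
a=cv2.resize(t[180:360,255:345],None,fx=4,fy=4)[:600*2]
a=cv2.resize(t[180:362,170:345],None,fx=3.2,fy=3.2); b=cv2.resize(s[195:285,210:380],None,fx=4,fy=4)
cv2.imwrite("pics/a.png",a);cv2.imwrite("pics/b.png",b)
E
```

```text
lid [291. 329.] [32. 32.] 90.0 817.0
lid [243.5 223. ] [18. 27.] 90.0 405.0
(array([0.48043315, 0.11536126, 0.07381651]), np.float64(0.0011781695571953879))
tape [294.8 281.9] [20.4 38.7] 4.1 706.0Traceback (most recent call last):
  File "<stdin>", line 10, in <module>
  File "<stdin>", line 7, in both
  File "lib.py", line 23, in big
    return max(cv2.findContours(m,cv2.RETR_EXTERNAL,cv2.CHAIN_APPROX_NONE)[0],key=cv2.contourArea)
ValueError: max() iterable argument is empty
```

```bash
python3 - <<'E'
from lib import *
t=cv2.imread("pics/top0.png");s=cv2.imread("pics/side0.png")
T,S=cam("top"),cam("side")
a=cv2.resize(t[180:362,170:345],None,fx=3.2,fy=3.2); b=cv2.resize(s[195:285,210:380],None,fx=4,fy=4)
cv2.imwrite("pics/a.png",a);cv2.imwrite("pics/b.png",b)
def both(nm,lo,hi,b1,b2):
  try:
    o=[]
    for im,b in((t,b1),(s,b2)):
        c=big(mask(im,lo,hi,b)); r=cv2.minAreaRect(c); o.append(r); print(nm,np.round(r[0],1),np.round(r[1],1),round(r[2],1),cv2.contourArea(c),cv2.boundingRect(c))
    print(tri(T,o[0][0],S,o[1][0]))
  except ValueError: print("none")
  return o
both("tape",(18,90,60),(38,255,255),(275,255,315,305),(262,220,305,262))
o=both("board",(3,120,80),(19,255,255),(372,195,460,335),(225,290,390,360))
for q in cv2.boxPoints(o[0]): print(onz(T,q,.012))
both("anv",(0,0,150),(180,50,255),(170,310,236,376),(218,195,262,222))
both("bear",(0,0,100),(180,60,255),(283,222,322,256),(308,240,342,262))
E
```

```text
tape [295.9 280.5] [23.9 45.4] 5.7 891.0 (283, 258, 26, 46)
tape [283.  242.5] [37. 42.] 90.0 1360.5 (262, 224, 43, 38)
(array([0.55720015, 0.11032997, 0.03470458]), np.float64(0.007651739096802004))
board [415.5 263.1] [ 69.8 126.1] 2.6 8384.0 (379, 199, 72, 129)
board [307.1 328.2] [149.2  55.9] 1.7 7563.0 (232, 299, 150, 59)
(array([ 0.59781471, -0.09706806,  0.00199771]), np.float64(0.0002782335007897159))
[ 0.49065153 -0.02999767  0.012     ]
[ 0.71011927 -0.03991187  0.012     ]
[ 0.70674571 -0.16253911  0.012     ]
[ 0.4878666  -0.14836464  0.012     ]
anv [195.  343.5] [41. 50.] 90.0 1502.5 (170, 323, 51, 42)
anv [237.  204.5] [20.6 37.5] 86.2 381.0 (219, 195, 38, 22)
(array([0.4493406 , 0.27465935, 0.03579516]), np.float64(0.007925508680070529))
bear [302.  238.5] [31. 30.] 90.0 744.0 (287, 223, 31, 32)
bear [325.  251.5] [17. 28.] 90.0 396.0 (311, 243, 29, 18)
(array([0.63448553, 0.10218742, 0.0190575 ]), np.float64(0.001069830582098609))
```

View pics/a.png

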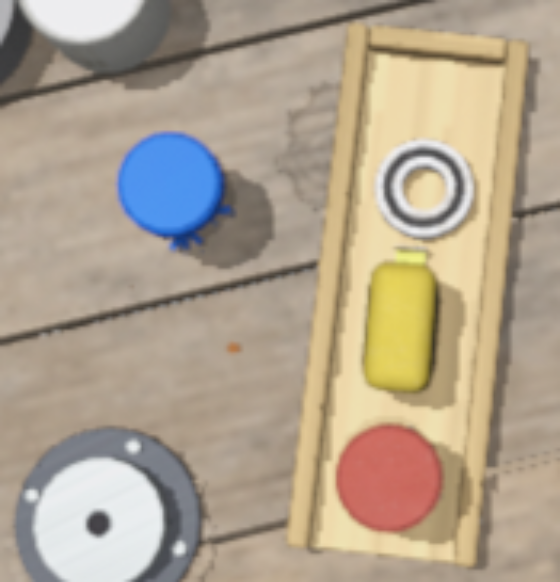

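View pics/b.png

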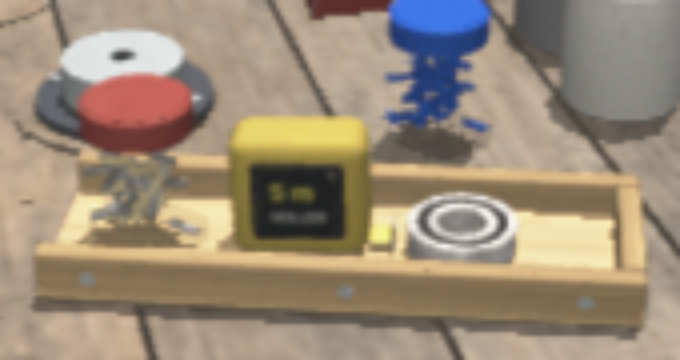

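```bash
python3 - <<'E'
from lib import *
T,S=cam("top"),cam("side")
A=lambda x,y:(x/3.2+170-.35,y/3.2+180-.35)
B=lambda x,y:(x/4+210-.4,y/4+195-.4)
np.set_printoptions(precision=4,suppress=True)
for n,a,b,z in [("lid",(389,477),(137,102),.084),("tape",(401,326),(300,126),.070),("bear",(425,188),(462,221),.024),("anv",(97,522),(122,55),.03),
 ("cFL",(350,22),(640,175),.026),("cFR",(527,40),(645,262),.026),("cNL",(288,545),(80,155),.026),("cNR",(473,567),(38,255),.026)]:
    print(n,onz(T,A(*a),z),onz(S,B(*b),z),tri(T,A(*a),S,B(*b)))
E
```

```text
lid [0.4817 0.1148 0.084 ] [0.482  0.1076 0.084 ] (array([0.4813, 0.1148, 0.0802]), np.float64(0.0006417334720686397))
tape [0.5568 0.1111 0.07  ] [0.5571 0.1103 0.07  ] (array([0.557 , 0.1111, 0.0695]), np.float64(0.00016414739445156235))
bear [0.6345 0.1013 0.024 ] [0.6339 0.1    0.024 ] (array([0.6343, 0.1013, 0.0233]), np.float64(0.0005959960137494135))
anv [0.4544 0.2682 0.03  ] [0.4527 0.2665 0.03  ] (array([0.4534, 0.2682, 0.0292]), np.float64(0.0018428432671211215))
cFL [0.725  0.1443 0.026 ] [0.7244 0.1406 0.026 ] (array([0.7253, 0.1444, 0.0238]), np.float64(0.00044541541691502833))
cFR [0.7168 0.0475 0.026 ] [0.7163 0.0606 0.026 ] (array([0.7144, 0.0479, 0.0343]), np.float64(0.0008591850922319982))
cNL [0.4446 0.1686 0.026 ] [0.4439 0.1606 0.026 ] (array([0.4434, 0.1689, 0.0214]), np.float64(0.0018921007995270273))
cNR [0.4355 0.0719 0.026 ] [0.4377 0.067  0.026 ] (array([0.4359, 0.072 , 0.0228]), np.float64(0.0013441300147020746))
```

```bash
cat > go.py <<'E'
import sys; from lib import *
# go.py x y z yaw(closing axis angle, mod pi)
np.set_printoptions(precision=4,suppress=True)
s=sense(); Rt=R.from_rotvec(s["tcp_rot"]).as_matrix(); x,y,z,yaw=map(float,sys.argv[1:])
print("pos",s["eef_pos"],"j",s["joints"],"t",s["time"],"w",s["width"],"F",s["wrist_force"])
print("tool z",Rt[:,2]); a=np.arctan2(Rt[1,1],Rt[0,1]); d=(yaw-a+np.pi/2)%np.pi-np.pi/2
print("closing yaw",a,"rz",-d,"shift before turn mm",Rt.T@(np.array([x,y,z])-s["eef_pos"])*1000)
X=R.from_rotvec([0,0,-d]).as_matrix(); print("shift after turn mm",X.T@Rt.T@(np.array([x,y,z])-s["eef_pos"])*1000)
E
python3 go.py .482 .115 .2 1.4845
python3 - <<'E'
from lib import *
T=cam("top")
print("can",onz(T,(385.5,147.5),.174),"boardscrews",[onz(T,p,.013) for p in((388,206),(447,208),(387,320),(443,322))])
E
```

```text
pos [0.219  0.6116 0.2217] j [-1.3262  0.3339  0.0399  1.4662 -0.0134  1.3432 -0.0585] t 0.1 w 0.0866741516046183 F [ 0.4134 -0.5787  0.2323]
tool z [-0.0004 -0.0014 -1.    ]
closing yaw 1.2270222650310338 rz -0.2574777349689661 shift before turn mm [-414.9889 -378.8471   22.3193]
shift after turn mm [-304.8385 -472.0322   22.3193]
can [ 0.75111586 -0.02161688  0.174     ] boardscrews [array([ 0.69667786, -0.04763649,  0.013     ]), array([ 0.69507917, -0.15104571,  0.013     ]), array([ 0.49853847, -0.04552047,  0.013     ]), array([ 0.49720437, -0.1405648 ,  0.013     ])]
```

Request:
drive_tool:
  targets: "0 0 0 0 0 -0.0858; 0 0 0 0 0 -0.0858; 0 0 0 0 0 -0.0858; -10 -16 0 0 0 0; -20 -31 1 0 0 0; -20 -31 1 0 0 0; -20 -31 1 0 0 0; -20 -31 1 0 0 0; -20 -31 1 0 0 0; -20 -31 1 0 0 0; -20 -31 1 0 0 0; -20 -31 1 0 0 0; -20 -31 1 0 0 0; -20 -31 1 0 0 0; -20 -31 1 0 0 0; -20 -31 1 0 0 0; -20 -31 1 0 0 0; -20 -31 1 0 0 0; -15 -22 1 0 0 0; 0 0 0 0 0 0"
  claw: 1
  grip_force: 20

```text
time: 1.77
eef_pos: [0.4842, 0.1093, 0.2074]
tcp_rot: [0.148, 3.137, -0.003]
wrist_force: [-0.6, -0.9, -0.4]
width: 0.0869
finger_force: 0.0
```

```bash
python3 go.py .482 .115 .2 1.4845; python3 - <<'E'
from lib import *
s=sense(); f=grab_frame("wrist"); cv2.imwrite("pics/w1.png",f); W=cam("wrist",s); T=cam("top")
c=big(mask(f,(0,120,60),(8,255,255),(0,0,640,480))); (u,v),r,a=cv2.minAreaRect(c); print((u,v),r,onz(W,(u,v),.084), tri(W,(u,v),T,(291.2,329.0)))
c=big(mask(f,(20,150,60),(35,255,255),(0,0,640,480))); (u,v),r,a=cv2.minAreaRect(c); print((u,v),r,onz(W,(u,v),.07), tri(W,(u,v),T,(295,281.5)))
E
```

```text
pos [0.4842 0.1093 0.2074] j [-0.7431  0.0153  0.4385  1.8701 -0.0049  1.2575  1.1736] t 1.7667 w 0.08691820662047377 F [-0.5703 -0.8528 -0.3984]
tool z [ 0.0007 -0.0017 -1.    ]
closing yaw 1.476719591952992 rz -0.0077804080470078585 shift before turn mm [2.6941 5.4472 7.4157]
shift after turn mm [2.6517 5.468  7.4157]
(315.2500305175781, 229.75001525878906) (69.29645538330078, 68.58935546875) [0.47966696 0.1131135  0.084     ] (array([0.48094926, 0.11401257, 0.07887179]), np.float64(0.001896287588692812))
(457.5, 379.5) (19.0, 363.0) [0.62552349 0.22285478 0.07      ] (array([0.53044205, 0.135798  , 0.22986561]), np.float64(0.06691767069904965))
```

View pics/w1.png

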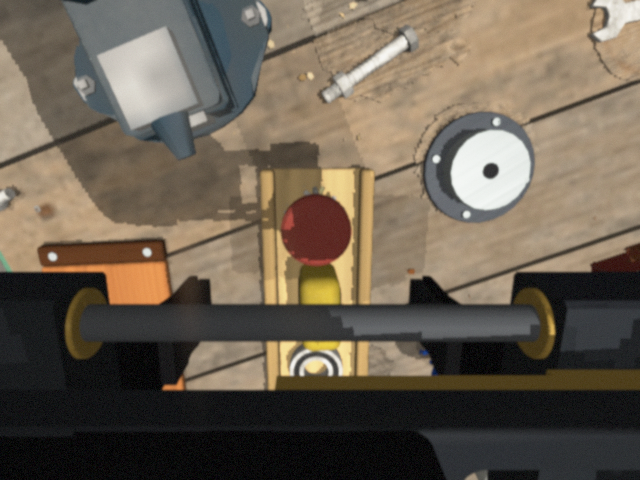

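The wrist view shows the jar lid at (315,230), the tape top at (320,305), the bearing at (315,370) and the anvil hole at (491,171). The lid agrees with the top view to within 2 mm.

Request:
drive_tool:
  targets: "3.6 4.5 20 0 0 -0.008; 0 0 25 0 0 0; 0 0 25 0 0 0; 0 0 25 0 0 0; 0 0 25 0 0 0; 0 0 20 0 0 0; 0 0 15 0 0 0; 0 0 10 0 0 0; 0 0 6 0 0 0; 0 0 0 0 0 0; 0 0 0 0 0 0"

```text
time: 2.73
eef_pos: [0.4791, 0.1206, 0.037]
tcp_rot: [0.123, 3.139, 0.0]
wrist_force: [0.0, 0.2, 0.4]
width: 0.0868
finger_force: 0.0
```

```bash
python3 go.py .481 .114 .036 1.4845
```

```text
pos [0.4791 0.1206 0.037 ] j [-0.719   0.2144  0.4227  2.0576 -0.1126  0.8908  1.2588] t 2.7333 w 0.08678916245200212 F [0.0276 0.238  0.3505]
tool z [ 0.0002  0.0001 -1.    ]
closing yaw 1.4927562923591036 rz 0.008256292359103634 shift before turn mm [-2.3598 -6.4051  0.9517]
shift after turn mm [-2.4126 -6.3854  0.9517]
```

Request:
drive_tool:
  targets: "-2.4 -6.4 1 0 0 0.008; 0 0 0 0 0 0; 0 0 0 0 0 0; 0 0 0 0 0 0"

```text
time: 3.07
eef_pos: [0.4812, 0.1135, 0.036]
tcp_rot: [0.136, 3.138, 0.001]
wrist_force: [-0.5, 0.3, -0.0]
width: 0.087
finger_force: 0.0
```

```bash
python3 go.py .481 .114 .036 1.4845
```

```text
pos [0.4812 0.1135 0.036 ] j [-0.709   0.2166  0.4285  2.0582 -0.1156  0.8884  1.2676] t 3.0667 w 0.08697046469260304 F [-0.4729  0.2879 -0.0395]
tool z [ 0.0007  0.0004 -1.    ]
closing yaw 1.4839052567460393 rz -0.0005947432539605835 shift before turn mm [0.2648 0.4476 0.015 ]
shift after turn mm [0.2645 0.4478 0.015 ]
```

Grip.

Request:
drive_tool:
  targets: "0 0 0 0 0 0; 0 0 0 0 0 0; 0 0 0 0 0 0; 0 0 0 0 0 0; 0 0 0 0 0 0; 0 0 0 0 0 0; 0 0 0 0 0 0; 0 0 0 0 0 0"
  claw: -1
  grip_force: 20

```text
time: 3.73
eef_pos: [0.4809, 0.1137, 0.0356]
tcp_rot: [0.136, 3.139, 0.0]
wrist_force: [0.2, 1.0, 0.7]
width: 0.0589
finger_force: 20.0
```

```bash
python3 go.py .545 -.096 .14 1.5
```

```text
pos [0.4809 0.1137 0.0356] j [-0.7093  0.2173  0.4282  2.0584 -0.1157  0.8882  1.2677] t 3.7333 w 0.058870995164737906 F [0.2094 1.0382 0.6563]
tool z [ 0.      0.0001 -1.    ]
closing yaw 1.484499191791655 rz -0.015500808208344985 shift before turn mm [ -81.9181 -203.3983 -104.4237]
shift after turn mm [ -78.7555 -204.6436 -104.4237]
```

Request:
drive_tool:
  targets: "0 0 -10 0 0 0; 0 0 -20 0 0 0; 0 0 -25 0 0 0; 0 0 -25 0 0 0; 0 0 -24 0 0 0; -3 -9 0 0 0 0; -7 -20 0 0 0 0; -7 -20 0 0 0 0; -7 -20 0 0 0 0; -7 -20 0 0 0 0; -7 -20 0 0 0 0; -7 -20 0 0 0 0; -7 -20 0 0 0 0; -7 -20 0 0 0 0; -7 -20 0 0 0 0; -6 -15 0 0 0 0; 0 0 0 0 0 0; 0 0 0 0 0 0; 0 0 0 0 0 0"

```text
time: 5.32
eef_pos: [0.5344, -0.0955, 0.1391]
tcp_rot: [-0.136, -3.137, -0.0]
wrist_force: [-0.2, 0.1, -3.2]
width: 0.0582
finger_force: 20.0
```

```bash
python3 go.py .535 -.096 .041 1.4845
```

```text
pos [ 0.5344 -0.0955  0.1391] j [-0.4551  0.1965  0.621   1.8582 -0.1261  1.1272  1.6956] t 5.3167 w 0.05821627767305508 F [-0.2396  0.0748 -3.1514]
tool z [-0.0012  0.0002 -1.    ]
closing yaw 1.484322229111325 rz -0.00017777088867498847 shift before turn mm [-0.7317 -0.4444 98.0548]
shift after turn mm [-0.7317 -0.4446 98.0548]
```

Request:
drive_tool:
  targets: "0 0 15 0 0 0; 0 0 25 0 0 0; 0 0 25 0 0 0; 0 0 15 0 0 0; 0 0 8 0 0 0; 0 0 5 0 0 0; 0 0 3 0 0 0; 0 0 2 0 0 0; 0 0 0 0 0 0; 0 0 0 0 0 0; 0 0 0 0 0 0"

```text
time: 6.23
eef_pos: [0.5355, -0.0959, 0.0422]
tcp_rot: [0.136, 3.138, 0.0]
wrist_force: [-0.2, -0.2, -3.3]
width: 0.0588
finger_force: 20.0
```

```bash
python3 go.py .535 -.096 .04 1.4845
```

```text
pos [ 0.5355 -0.0959  0.0422] j [-0.4096  0.3258  0.5897  1.9446 -0.2235  0.9343  1.7739] t 6.2333 w 0.058799383608538335 F [-0.2408 -0.1537 -3.2733]
tool z [ 0.0011  0.0001 -1.    ]
closing yaw 1.484374828982506 rz -0.00012517101749387471 shift before turn mm [ 0.5046 -0.1663  2.2349]
shift after turn mm [ 0.5046 -0.1662  2.2349]
```

Request:
drive_tool:
  targets: "0 0 1 0 0 0; 0 0 1 0 0 0; 0 0 0 0 0 0; 0 0 0 0 0 0"

```text
time: 6.57
eef_pos: [0.5351, -0.0959, 0.0396]
tcp_rot: [0.136, 3.138, -0.0]
wrist_force: [-0.1, 0.5, -2.7]
width: 0.0587
finger_force: 20.0
```

Request:
drive_tool:
  targets: "0 0 0.7 0 0 0; 0 0 0 0 0 0; 0 0 0 0 0 0"

```text
time: 6.82
eef_pos: [0.5352, -0.0959, 0.0396]
tcp_rot: [0.136, 3.138, 0.001]
wrist_force: [-3.4, 0.2, 6.9]
width: 0.0588
finger_force: 20.0
```

Request:
drive_tool:
  targets: "0 0 0 0 0 0; 0 0 0 0 0 0; 0 0 0 0 0 0; 0 0 0 0 0 0; 0 0 0 0 0 0; 0 0 0 0 0 0; 0 0 -10 0 0 0; 0 0 -25 0 0 0; 0 0 -30 0 0 0; 0 0 -30 0 0 0; 0 0 -15 0 0 0; 0 0 0 0 0 0; 0 0 0 0 0 0; 0 0 0 0 0 0"
  claw: 1

```text
time: 7.98
eef_pos: [0.5346, -0.0957, 0.1484]
tcp_rot: [-0.136, -3.138, -0.0]
wrist_force: [0.1, -0.6, -0.0]
width: 0.0869
finger_force: 0.0
```

```bash
python3 go.py .5565 .1105 .155 1.4845; python3 - <<'E'
from lib import *
f=grab_frame("top"); T=cam("top"); cv2.imwrite("pics/t2.png",f)
c=big(mask(f,(0,120,60),(8,255,255),(360,220,470,345))); print(cv2.boundingRect(c),onz(T,cv2.minAreaRect(c)[0],.088))
E
```

```text
pos [ 0.5346 -0.0957  0.1484] j [-0.4624  0.1866  0.6276  1.8479 -0.1199  1.1455  1.6911] t 7.9833 w 0.08685947938539151 F [ 0.1116 -0.647  -0.0012]
tool z [-0.0007  0.0001 -1.    ]
closing yaw 1.4844561435924946 rz -4.3856407505371564e-05 shift before turn mm [ -4.0569 207.3539  -6.5548]
shift after turn mm [ -4.066  207.3537  -6.5548]
(439, 259, 31, 86) [ 0.5282776  -0.14095042  0.088     ]
```

Request:
drive_tool:
  targets: "0 5 0 0 0 -0.025; 0 15 0 0 0 0; 0 21 0 0 0 0; 0 21 0 0 0 0; 0 21 0 0 0 0; 0 21 0 0 0 0; 0 21 0 0 0 0; 0 21 0 0 0 0; 0 21 0 0 0 0; 0 21 0 0 0 0; 0 15 0 0 0 0; 0 4 0 0 0 0; 0 0 0 0 0 0; 0 0 0 0 0 0; 0 0 0 0 0 0"

```text
time: 9.28
eef_pos: [0.5479, 0.109, 0.1488]
tcp_rot: [-0.099, -3.14, 0.001]
wrist_force: [0.2, -0.2, 0.2]
width: 0.0872
finger_force: 0.0
```

```bash
python3 go.py .556 .1105 .034 1.51; python3 - <<'E'
from lib import *
s=sense();f=grab_frame("wrist"); W=cam("wrist",s); cv2.imwrite("pics/w3.png",f)
f=grab_frame("top"); T=cam("top"); cv2.imwrite("pics/t3.png",f)
E
```

```text
pos [0.5479 0.109  0.1488] j [-0.7071  0.2106  0.4922  1.8066 -0.1077  1.1513  1.3274] t 9.2833 w 0.0872388839659725 F [ 0.1921 -0.2334  0.2085]
tool z [-0.0003 -0.0007 -1.    ]
closing yaw 1.5075782983555042 rz -0.002421701644495844 shift before turn mm [ -8.0484   2.0714 114.7535]
shift after turn mm [ -8.0534   2.0519 114.7535]
```

View pics/w3.png

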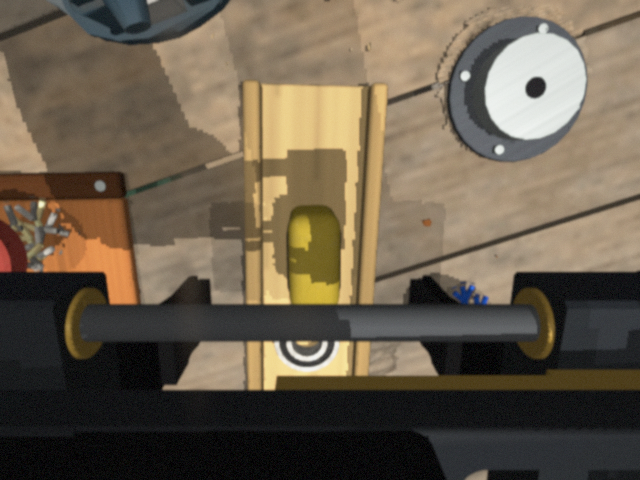

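View pics/t3.png

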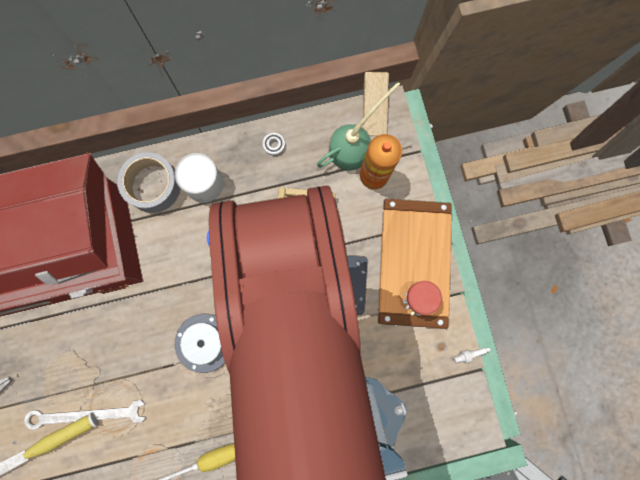

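The wrist view shows the tape at columns 288–341, lined up with the tool. The top view shows the jar standing on the board at (424,297).

Request:
drive_tool:
  targets: "-8 2 15 0 0 0; 0 0 25 0 0 0; 0 0 25 0 0 0; 0 0 20 0 0 0; 0 0 15 0 0 0; 0 0 10 0 0 0; 0 0 4.5 0 0 0; 0 0 0 0 0 0; 0 0 0 0 0 0; 0 0 0 0 0 0"

```text
time: 10.22
eef_pos: [0.5567, 0.1123, 0.0354]
tcp_rot: [0.097, 3.139, 0.001]
wrist_force: [0.0, 0.6, 0.6]
width: 0.087
finger_force: 0.0
```

```bash
python3 go.py .556 .1105 .034 1.51
```

```text
pos [0.5567 0.1123 0.0354] j [-0.6648  0.364   0.4613  1.8873 -0.1987  0.9334  1.3983] t 10.2167 w 0.08696437147735861 F [0.0297 0.6095 0.6296]
tool z [ 0.0015  0.0006 -1.    ]
closing yaw 1.5092345736770256 rz -0.000765426322974383 shift before turn mm [ 0.6168 -1.8556  1.4263]
shift after turn mm [ 0.6183 -1.8551  1.4263]
```

Request:
drive_tool:
  targets: "0.6 -1.8 1 0 0 0; 0 0 0 0 0 0; 0 0 0 0 0 0; 0 0 0 0 0 0"

```text
time: 10.55
eef_pos: [0.5554, 0.1106, 0.0336]
tcp_rot: [0.096, 3.14, 0.0]
wrist_force: [-0.7, -0.6, 0.1]
width: 0.0869
finger_force: 0.0
```

Request:
drive_tool:
  targets: "0 0 0 0 0 0; 0 0 0 0 0 0; 0 0 0 0 0 0; 0 0 0 0 0 0; 0 0 0 0 0 0; 0 0 0 0 0 0; 0 0 0 0 0 0; 0 0 0 0 0 0; 0 0 0 0 0 0; 0 0 0 0 0 0; 0 0 0 0 0 0; 0 0 0 0 0 0"
  claw: -1
  grip_force: 20

```text
time: 11.55
eef_pos: [0.5553, 0.1105, 0.0334]
tcp_rot: [0.096, 3.14, -0.0]
wrist_force: [0.7, 0.3, 0.1]
width: 0.0337
finger_force: 19.9
```

```bash
python3 go.py .635 -.096 .14 1.51
```

```text
pos [0.5553 0.1105 0.0334] j [-0.6628  0.3647  0.4612  1.8916 -0.1993  0.9301  1.4014] t 11.55 w 0.0337231748798468 F [0.6688 0.3293 0.0651]
tool z [ 0.0001 -0.     -1.    ]
closing yaw 1.5094395950875665 rz -0.0005604049124334765 shift before turn mm [ -92.2361 -201.2498 -106.6209]
shift after turn mm [ -92.1233 -201.3015 -106.6209]
```

Request:
drive_tool:
  targets: "0 0 -10 0 0 0; 0 0 -20 0 0 0; 0 0 -25 0 0 0; 0 0 -25 0 0 0; 0 0 -26 0 0 0; -4 -10 0 0 0 0; -9 -20 0 0 0 0; -9 -20 0 0 0 0; -9 -20 0 0 0 0; -9 -20 0 0 0 0; -9 -20 0 0 0 0; -9 -20 0 0 0 0; -9 -20 0 0 0 0; -9 -20 0 0 0 0; -9 -20 0 0 0 0; -7 -11 0 0 0 0; 0 0 0 0 0 0; 0 0 0 0 0 0; 0 0 0 0 0 0"

```text
time: 13.13
eef_pos: [0.6344, -0.0946, 0.1389]
tcp_rot: [-0.095, -3.139, -0.001]
wrist_force: [0.6, 0.2, -3.1]
width: 0.0337
finger_force: 19.9
```

```bash
python3 go.py .635 -.096 .0374 1.51
```

```text
pos [ 0.6344 -0.0946  0.1389] j [-0.3637  0.4108  0.5759  1.6135 -0.2371  1.1889  1.7735] t 13.1333 w 0.0336534736647261 F [ 0.6033  0.1935 -3.0743]
tool z [-0.001   0.0007 -1.    ]
closing yaw 1.510182607032105 rz 0.00018260703210493112 shift before turn mm [ -0.7639  -1.3992 101.5218]
shift after turn mm [ -0.7641  -1.3991 101.5218]
```

Request:
drive_tool:
  targets: "0 0 15 0 0 0; 0 0 25 0 0 0; 0 0 25 0 0 0; 0 0 15 0 0 0; 0 0 10 0 0 0; 0 0 5 0 0 0; 0 0 3 0 0 0; 0 0 2 0 0 0; 0 0 0 0 0 0; 0 0 0 0 0 0; 0 0 0 0 0 0"

```text
time: 14.05
eef_pos: [0.6353, -0.0959, 0.0402]
tcp_rot: [0.096, 3.139, 0.0]
wrist_force: [0.1, -0.1, -2.5]
width: 0.0338
finger_force: 19.9
```

Request:
drive_tool:
  targets: "0 0 1 0 0 0; 0 0 1 0 0 0; 0 0 0.5 0 0 0; 0 0 0 0 0 0; 0 0 0 0 0 0; 0 0 0 0 0 0"

```text
time: 14.55
eef_pos: [0.6351, -0.0958, 0.0374]
tcp_rot: [0.097, 3.139, 0.0]
wrist_force: [-1.9, 1.2, 4.5]
width: 0.0332
finger_force: 19.9
```

Request:
drive_tool:
  targets: "0 0 0 0 0 0; 0 0 0 0 0 0; 0 0 0 0 0 0; 0 0 0 0 0 0; 0 0 0 0 0 0; 0 0 0 0 0 0; 0 0 0 0 0 0; 0 0 -10 0 0 0; 0 0 -25 0 0 0; 0 0 -30 0 0 0; 0 0 -30 0 0 0; 0 0 -30 0 0 0; 0 0 0 0 0 0; 0 0 0 0 0 0; 0 0 0 0 0 0"
  claw: 1

```text
time: 15.8
eef_pos: [0.6346, -0.0957, 0.162]
tcp_rot: [0.096, 3.14, 0.0]
wrist_force: [-0.1, 0.7, -0.8]
width: 0.0868
finger_force: 0.0
```

```bash
python3 go.py .633 .101 .155 1.51
```

```text
pos [ 0.6346 -0.0957  0.162 ] j [-0.3696  0.3919  0.5851  1.5885 -0.2261  1.2294  1.7661] t 15.8 w 0.08676768500764205 F [-0.0569  0.6552 -0.8237]
tool z [ 0.0001  0.0003 -1.    ]
closing yaw 1.5094200921668106 rz -0.000579907833189397 shift before turn mm [ 13.6417 196.2073   7.0221]
shift after turn mm [ 13.5279 196.2152   7.0221]
```

Request:
drive_tool:
  targets: "1 10 0 0 0 0; 1 20 0 0 0 0; 1.5 20 0 0 0 0; 1.5 20 0 0 0 0; 1.5 20 0 0 0 0; 1.5 20 0 0 0 0; 1.5 20 0 0 0 0; 1.5 20 0 0 0 0; 1 20 0 0 0 0; 1 17 0 0 0 0; 0.5 9 0 0 0 0; 0 0 0 0 0 0"

```text
time: 16.8
eef_pos: [0.6324, 0.1041, 0.1606]
tcp_rot: [-0.09, -3.138, -0.0]
wrist_force: [-0.4, -0.4, 0.4]
width: 0.0869
finger_force: 0.0
```

Request:
drive_tool:
  targets: "0 0 0 0 0 0.114; 0 0 0 0 0 0.114; 0 0 0 0 0 0.114; 0 0 0 0 0 0.114; 0 0 0 0 0 0.114; 0 0 0 0 0 0.114; 0 0 0 0 0 0.114; 0 0 0 0 0 0.114; 0 0 0 0 0 0.114; 0 0 0 0 0 0.114; 0 0 0 0 0 0.114; 0 0 0 0 0 0.114; 0 0 0 0 0 0.114; 0 0 0 0 0 0.114; 0 0 0 0 0 0; 0 0 0 0 0 0; 0 0 0 0 0 0"

```text
time: 18.22
eef_pos: [0.6332, 0.0999, 0.1617]
tcp_rot: [2.312, 2.127, -0.001]
wrist_force: [-0.5, -0.5, 0.7]
width: 0.0868
finger_force: 0.0
```

```bash
python3 go.py .634 .101 .06 -.0863; python3 - <<'E'
from lib import *
s=sense();f=grab_frame("wrist"); cv2.imwrite("pics/w4.png",f)
f=grab_frame("side"); cv2.imwrite("pics/s4.png",f)
E
```

```text
pos [0.6332 0.0999 0.1617] j [-0.845   0.4482  0.8271  1.5982 -0.3426  1.2476 -0.0406] t 18.2167 w 0.08683136813181656 F [-0.5049 -0.5055  0.7012]
tool z [-0.0004 -0.0005 -1.    ]
closing yaw -0.0836779932713462 rz 0.0026220067286537585 shift before turn mm [  1.1687   0.7734 101.681 ]
shift after turn mm [  1.1707   0.7704 101.681 ]
```

View pics/w4.png

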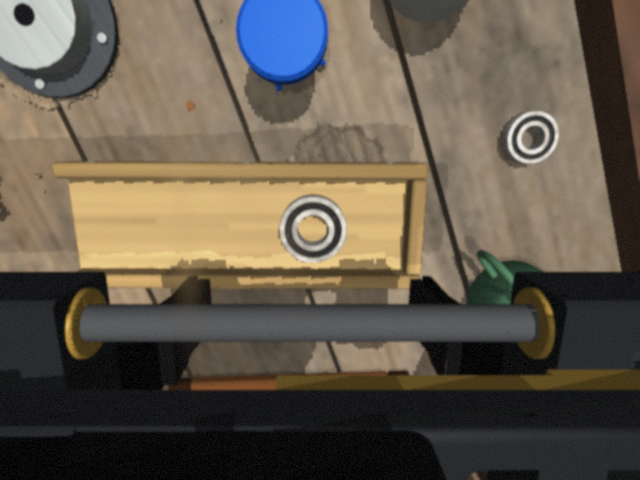

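View pics/s4.png

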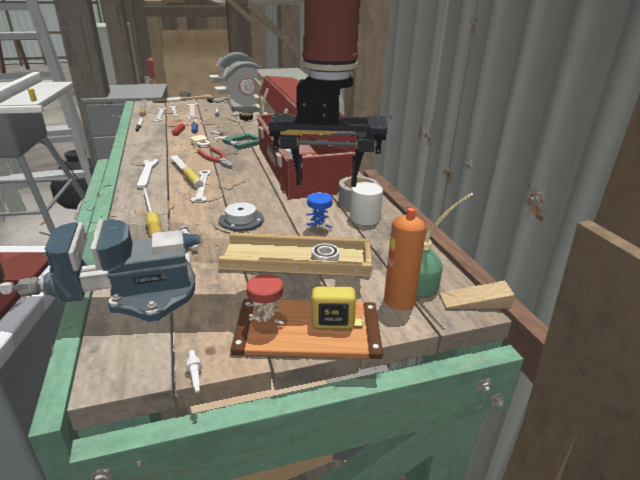

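The wrist view shows the bearing at (313,229) in the cleared trough. The side view shows the jar (265,300) and the tape (334,307) standing on the board.

```bash
python3 - <<'E'
from lib import *
s=sense(); W=cam("wrist",s);T=cam("top"); f=cv2.imread("pics/w4.png")
c=cv2.HoughCircles(cv2.cvtColor(f,6)[180:280,260:370],cv2.HOUGH_GRADIENT,1,50,param1=100,param2=20,minRadius=28,maxRadius=40)
print(c); 
b=(313,229) if c is None else c[0,0,:2]+[260,180]
print(b,onz(W,b,.024),tri(W,b,T,(302.5,238.4)))
for n,k,u in(("w1",None,(491,171)),): pass
print("anv",onz(W,(24,13),.03))
E
```

```text
[[[52.5 49.5 32.7]]]
[312.5 229.5] [0.63511804 0.10110207 0.024     ] (array([0.63486219, 0.1010995 , 0.02317136]), np.float64(0.0006001094606603316))
anv [0.45422142 0.26731501 0.03      ]
```

```bash
python3 go.py .6348 .1011 .03 -.0863
```

```text
pos [0.6333 0.1003 0.1618] j [-0.8451  0.4481  0.8268  1.598  -0.3427  1.2475 -0.0419] t 18.3167 w 0.08714110796319227 F [ 0.1503  0.3889 -0.6287]
tool z [-0.0001 -0.0001 -1.    ]
closing yaw -0.0845696548190783 rz 0.001730345180921633 shift before turn mm [  0.9783   1.4885 131.808 ]
shift after turn mm [  0.9808   1.4868 131.808 ]
```

Request:
drive_tool:
  targets: "1 1.5 15 0 0 0; 0 0 25 0 0 0; 0 0 25 0 0 0; 0 0 25 0 0 0; 0 0 20 0 0 0; 0 0 15 0 0 0; 0 0 7 0 0 0; 0 0 0 0 0 0; 0 0 0 0 0 0; 0 0 0 0 0 0"

```text
time: 19.15
eef_pos: [0.6358, 0.1015, 0.0311]
tcp_rot: [2.315, 2.123, 0.002]
wrist_force: [-0.7, -0.4, 0.3]
width: 0.0874
finger_force: 0.0
```

```bash
python3 go.py .6348 .1011 .0115 -.0863
```

```text
pos [0.6358 0.1015 0.0311] j [-0.7839  0.5851  0.7459  1.7071 -0.4532  1.0279  0.0317] t 19.15 w 0.08737398668430055 F [-0.6884 -0.4279  0.2622]
tool z [ 0.0018  0.0004 -1.    ]
closing yaw -0.08658599166692517 rz -0.0002859916669251117 shift before turn mm [-0.4754 -1.0148 19.6053]
shift after turn mm [-0.4751 -1.0149 19.6053]
```

Request:
drive_tool:
  targets: "-0.3 -0.6 8 0 0 0; 0 0 6 0 0 0; 0 0 4 0 0 0; 0 0 0 0 0 0; 0 0 0 0 0 0; 0 0 0 0 0 0"

```text
time: 19.65
eef_pos: [0.6344, 0.1012, 0.012]
tcp_rot: [2.315, 2.123, 0.0]
wrist_force: [-0.6, -1.2, 0.1]
width: 0.0868
finger_force: 0.0
```

Request:
drive_tool:
  targets: "0 0 0 0 0 0; 0 0 0 0 0 0; 0 0 0 0 0 0; 0 0 0 0 0 0; 0 0 0 0 0 0; 0 0 0 0 0 0; 0 0 0 0 0 0; 0 0 0 0 0 0; 0 0 0 0 0 0; 0 0 0 0 0 0"
  claw: -1
  grip_force: 25

```text
time: 20.48
eef_pos: [0.6344, 0.1012, 0.0119]
tcp_rot: [2.315, 2.123, 0.0]
wrist_force: [0.5, 0.0, -0.4]
width: 0.0518
finger_force: 25.0
```

```bash
python3 go.py .4543 .2678 .14 -.0863
```

```text
pos [0.6344 0.1012 0.0119] j [-0.7738  0.6066  0.7312  1.7202 -0.47    0.9978  0.0433] t 20.4833 w 0.05180368938121467 F [ 0.4983  0.0144 -0.3604]
tool z [ 0.0003 -0.0001 -1.    ]
closing yaw -0.08667435295923052 rz -0.0003743529592306061 shift before turn mm [ 150.3326 -193.8064 -128.1334]
shift after turn mm [ 150.4051 -193.7502 -128.1334]
```

Request:
drive_tool:
  targets: "0 0 -8 0 0 0; 0 0 -20 0 0 0; 0 0 -25 0 0 0; 0 0 -25 0 0 0; 0 0 -25 0 0 0; 0 0 -25 0 0 0; 8 -10 0 0 0 0; 15 -19 0 0 0 0; 15 -19 0 0 0 0; 15 -19 0 0 0 0; 15 -19 0 0 0 0; 15 -20 0 0 0 0; 15 -20 0 0 0 0; 15 -20 0 0 0 0; 15 -20 0 0 0 0; 14 -18 0 0 0 0; 8 -10 0 0 0 0; 0 0 0 0 0 0; 0 0 0 0 0 0; 0 0 0 0 0 0"

```text
time: 22.15
eef_pos: [0.4545, 0.2667, 0.1401]
tcp_rot: [2.316, 2.122, 0.0]
wrist_force: [-0.2, -0.0, -1.4]
width: 0.052
finger_force: 25.0
```

```bash
python3 go.py .4543 .2678 .0345 -.0863
```

```text
pos [0.4545 0.2667 0.1401] j [-1.3443  0.1751  0.8124  1.9009 -0.1405  1.1233 -0.566 ] t 22.15 w 0.05204007183670299 F [-0.2344 -0.0152 -1.4041]
tool z [ 0.0003 -0.0001 -1.    ]
closing yaw -0.0875319671738578 rz -0.001231967173857873 shift before turn mm [  1.0804  -0.3466 105.6414]
shift after turn mm [  1.0808  -0.3453 105.6414]
```

Request:
drive_tool:
  targets: "1 -0.3 15 0 0 0; 0 0 25 0 0 0; 0 0 25 0 0 0; 0 0 20 0 0 0; 0 0 10 0 0 0; 0 0 5 0 0 0; 0 0 3 0 0 0; 0 0 0 0 0 0; 0 0 0 0 0 0; 0 0 0 0 0 0"

```text
time: 22.98
eef_pos: [0.4545, 0.2689, 0.0379]
tcp_rot: [-2.316, -2.123, -0.003]
wrist_force: [0.2, 0.4, -2.1]
width: 0.052
finger_force: 25.0
```

```bash
python3 go.py .4543 .2678 .034 -.0863
```

```text
pos [0.4545 0.2689 0.0379] j [-1.27    0.3323  0.7585  1.9916 -0.2859  0.9229 -0.4512] t 22.9833 w 0.05203306003109499 F [ 0.2085  0.3995 -2.0936]
tool z [ 0.0012  0.0012 -1.    ]
closing yaw -0.08675859034939032 rz -0.00045859034939033094 shift before turn mm [-1.1605 -0.0584  3.8557]
shift after turn mm [-1.1604 -0.0589  3.8557]
```

Request:
drive_tool:
  targets: "-0.7 0 1.5 0 0 0; 0 0 1 0 0 0; 0 0 0.8 0 0 0; 0 0 0 0 0 0; 0 0 0 0 0 0; 0 0 0 0 0 0"

```text
time: 23.48
eef_pos: [0.4537, 0.268, 0.0338]
tcp_rot: [-2.315, -2.123, -0.0]
wrist_force: [-0.9, -0.4, 4.2]
width: 0.0517
finger_force: 25.0
```

Request:
drive_tool:
  targets: "0 0 0 0 0 0; 0 0 0 0 0 0; 0 0 0 0 0 0; 0 0 0 0 0 0; 0 0 0 0 0 0; 0 0 0 0 0 0; 0 0 -10 0 0 0; 0 0 -25 0 0 0; 0 0 -30 0 0 0; 0 0 -30 0 0 0; 0 0 -30 0 0 0; 0 0 0 0 0 0; 0 0 0 0 0 0; 0 0 0 0 0 0"
  claw: 1

```text
time: 24.65
eef_pos: [0.4535, 0.2678, 0.1586]
tcp_rot: [-2.315, -2.123, -0.0]
wrist_force: [-0.1, -0.3, 0.1]
width: 0.087
finger_force: 0.0
```

```bash
python3 go.py .635 -.096 .16 1.51; python3 - <<'E'
from lib import *
f=grab_frame("wrist"); cv2.imwrite("pics/w5.png",f)
E
```

```text
pos [0.4535 0.2678 0.1586] j [-1.3643  0.1514  0.8245  1.8805 -0.1216  1.1606 -0.5834] t 24.65 w 0.08697947487731364 F [-0.1377 -0.3341  0.0543]
tool z [-0.0002  0.0005 -1.    ]
closing yaw -0.08654364629187666 rz 1.5450490072979166 shift before turn mm [-346.7772  212.3072   -1.5873]
shift after turn mm [203.3093 352.128   -1.5873]
```

View pics/w5.png

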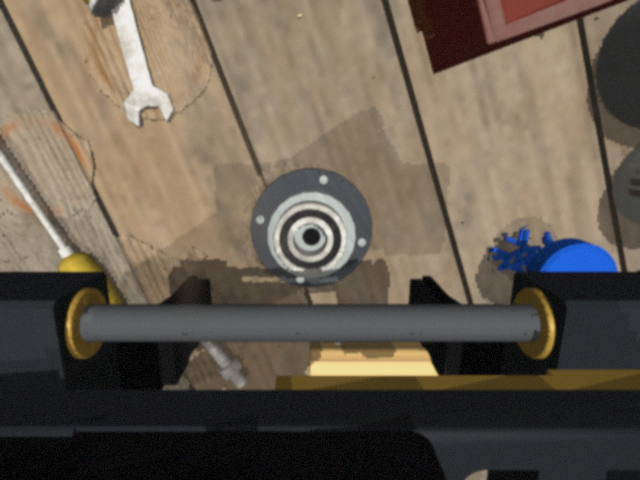

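The bearing (312,236) sits concentric on the pedestal. I'll bring the tape back next.

Request:
drive_tool:
  targets: "-8 5 0 0 0 0; -18 11 0 0 0 0; -18 11 0 0 0 0; -18 11 0 0 0 0; -18 11 0 0 0 0; -18 11 0 0 0 0; -18 11 0 0 0 0; -18 11 0 0 0 0; -18 11 0 0 0 0; -18 11 0 0 0 0; -8 5 0 0 0 0; 0 0 0 0 0 0"

```text
time: 25.7
eef_pos: [0.5472, 0.0778, 0.158]
tcp_rot: [2.319, 2.117, -0.003]
wrist_force: [-0.1, -0.3, -0.0]
width: 0.0871
finger_force: 0.0
```

Request:
drive_tool:
  targets: "0 0 0 0 0 -0.114; 0 0 0 0 0 -0.114; 0 0 0 0 0 -0.114; 0 0 0 0 0 -0.114; 0 0 0 0 0 -0.114; 0 0 0 0 0 -0.114; 0 0 0 0 0 -0.114; 0 0 0 0 0 -0.114; 0 0 0 0 0 -0.114; 0 0 0 0 0 -0.114; 0 0 0 0 0 -0.114; 0 0 0 0 0 -0.114; 0 0 0 0 0 -0.114; 0 0 0 0 0 -0.114; 0 0 0 0 0 0; 0 0 0 0 0 0; 0 0 0 0 0 0"

```text
time: 27.12
eef_pos: [0.5465, 0.0817, 0.1584]
tcp_rot: [-0.101, -3.139, 0.0]
wrist_force: [-0.1, -0.2, 0.8]
width: 0.0869
finger_force: 0.0
```

```bash
python3 go.py .6351 -.0958 .16 1.5095
```

```text
pos [0.5465 0.0817 0.1584] j [-0.8302  0.2051  0.6859  1.8165 -0.1406  1.1696  1.4069] t 27.1167 w 0.08691334879346772 F [-0.0632 -0.2449  0.7547]
tool z [-0.0005 -0.     -1.    ]
closing yaw 1.5062015446513115 rz -0.003298455348688556 shift before turn mm [ -99.8225 -171.3726   -1.6839]
shift after turn mm [ -99.2567 -171.7009   -1.6839]
```

Request:
drive_tool:
  targets: "-6 -11 0 0 0 -0.003; -12 -20 0 0 0 0; -12 -20 0 0 0 0; -12 -20 0 0 0 0; -12 -20 0 0 0 0; -12 -20 0 0 0 0; -12 -20 0 0 0 0; -12 -20 0 0 0 0; -9 -20 0 0 0 0; 0 0 0 0 0 0; 0 0 0 0 0 0; 0 0 0 0 0 0"

```text
time: 28.12
eef_pos: [0.6355, -0.0945, 0.1582]
tcp_rot: [-0.094, -3.14, -0.0]
wrist_force: [-0.8, -0.5, -0.3]
width: 0.0873
finger_force: 0.0
```

```bash
python3 go.py .6351 -.0958 .0374 1.5095
```

```text
pos [ 0.6355 -0.0945  0.1582] j [-0.4752  0.4287  0.7326  1.5951 -0.2991  1.2342  1.8235] t 28.1167 w 0.08729304937805839 F [-0.7964 -0.5278 -0.2857]
tool z [-0.0007  0.0003 -1.    ]
closing yaw 1.5112219963064177 rz 0.0017219963064176724 shift before turn mm [  0.261   -1.3262 120.8383]
shift after turn mm [  0.2588  -1.3267 120.8383]
```

Request:
drive_tool:
  targets: "0 -1 15 0 0 0.001; 0 0 25 0 0 0; 0 0 25 0 0 0; 0 0 20 0 0 0; 0 0 15 0 0 0; 0 0 10 0 0 0; 0 0 6 0 0 0; 0 0 4 0 0 0; 0 0 0 0 0 0; 0 0 0 0 0 0; 0 0 0 0 0 0"

```text
time: 29.03
eef_pos: [0.6363, -0.0965, 0.0395]
tcp_rot: [0.093, 3.139, 0.0]
wrist_force: [0.5, -0.0, -0.1]
width: 0.0871
finger_force: 0.0
```

```bash
python3 go.py .6351 -.0958 .0374 1.5095
```

```text
pos [ 0.6363 -0.0965  0.0395] j [-0.4251  0.5491  0.672   1.6997 -0.3893  1.0288  1.8903] t 29.0333 w 0.0870913877861121 F [ 0.5125 -0.0347 -0.069 ]
tool z [ 0.0014 -0.     -1.    ]
closing yaw 1.511262357735187 rz 0.001762357735186848 shift before turn mm [1.2013 0.6351 2.1401]
shift after turn mm [1.2024 0.633  2.1401]
```

Request:
drive_tool:
  targets: "0.8 0.5 1.8 0 0 0.001; 0 0 0 0 0 0; 0 0 0 0 0 0; 0 0 0 0 0 0"

```text
time: 29.37
eef_pos: [0.6349, -0.0959, 0.0369]
tcp_rot: [0.095, 3.14, 0.0]
wrist_force: [-0.8, -0.3, -0.2]
width: 0.0872
finger_force: 0.0
```

Request:
drive_tool:
  targets: "0 0 0 0 0 0; 0 0 0 0 0 0; 0 0 0 0 0 0; 0 0 0 0 0 0; 0 0 0 0 0 0; 0 0 0 0 0 0; 0 0 0 0 0 0; 0 0 0 0 0 0; 0 0 0 0 0 0; 0 0 0 0 0 0; 0 0 0 0 0 0; 0 0 0 0 0 0"
  claw: -1
  grip_force: 20

```text
time: 30.37
eef_pos: [0.6349, -0.0958, 0.0368]
tcp_rot: [-0.095, -3.14, 0.0]
wrist_force: [0.4, 0.0, 0.7]
width: 0.0335
finger_force: 19.9
```

```bash
python3 go.py .5553 .1105 .14 1.5095
```

```text
pos [ 0.6349 -0.0958  0.0368] j [-0.4258  0.5507  0.6708  1.704  -0.3905  1.0246  1.8899] t 30.3667 w 0.033469029811584824 F [0.4338 0.009  0.7187]
tool z [-0. -0. -1.]
closing yaw 1.510424061610722 rz 0.0009240616107220045 shift before turn mm [  91.8793  201.1617 -103.2396]
shift after turn mm [  92.0651  201.0767 -103.2396]
```

Request:
drive_tool:
  targets: "0 0 -10 0 0 0; 0 0 -20 0 0 0; 0 0 -25 0 0 0; 0 0 -25 0 0 0; 0 0 -23 0 0 0; 4 10 0 0 0 0; 9 20 0 0 0 0; 9 20 0 0 0 0; 9 20 0 0 0 0; 9 20 0 0 0 0; 9 20 0 0 0 0; 9 20 0 0 0 0; 9 20 0 0 0 0; 9 20 0 0 0 0; 9 20 0 0 0 0; 7 11 0 0 0 0; 0 0 0 0 0 0; 0 0 0 0 0 0; 0 0 0 0 0 0"

```text
time: 31.95
eef_pos: [0.5551, 0.1096, 0.1396]
tcp_rot: [-0.096, -3.14, 0.001]
wrist_force: [1.5, 0.0, -3.1]
width: 0.0337
finger_force: 19.9
```

```bash
python3 go.py .5553 .1105 .0328 1.5095
```

```text
pos [0.5551 0.1096 0.1396] j [-0.8635  0.2585  0.6901  1.8071 -0.1795  1.1399  1.3956] t 31.95 w 0.03365942863516959 F [ 1.4559  0.0012 -3.0806]
tool z [-0.0002 -0.0005 -1.    ]
closing yaw 1.5098390042463732 rz 0.0003390042463731202 shift before turn mm [ -0.2077   0.9977 106.801 ]
shift after turn mm [ -0.2074   0.9977 106.801 ]
```

Request:
drive_tool:
  targets: "0 0.5 15 0 0 0; 0 0 25 0 0 0; 0 0 25 0 0 0; 0 0 18 0 0 0; 0 0 10 0 0 0; 0 0 6 0 0 0; 0 0 4 0 0 0; 0 0 1.5 0 0 0; 0 0 0 0 0 0; 0 0 0 0 0 0; 0 0 0 0 0 0"

```text
time: 32.87
eef_pos: [0.5558, 0.111, 0.0361]
tcp_rot: [0.095, 3.139, 0.001]
wrist_force: [0.4, 0.1, -2.9]
width: 0.0334
finger_force: 19.9
```

```bash
python3 go.py .5553 .1105 .0328 1.5095
```

```text
pos [0.5558 0.111  0.0361] j [-0.8083  0.3922  0.6411  1.8961 -0.2866  0.9439  1.4767] t 32.8667 w 0.03342249946438824 F [ 0.3705  0.0968 -2.8701]
tool z [ 0.0012  0.0006 -1.    ]
closing yaw 1.5104115220890377 rz 0.0009115220890376641 shift before turn mm [ 0.4691 -0.4993  3.2799]
shift after turn mm [ 0.4687 -0.4998  3.2799]
```

Request:
drive_tool:
  targets: "0 0 1.5 0 0 0; 0 0 1 0 0 0; 0 0 0.6 0 0 0; 0 0 0 0 0 0; 0 0 0 0 0 0; 0 0 0 0 0 0"

```text
time: 33.37
eef_pos: [0.5555, 0.111, 0.0327]
tcp_rot: [0.095, 3.14, 0.001]
wrist_force: [-3.1, -0.5, 6.5]
width: 0.0333
finger_force: 19.9
```

Request:
drive_tool:
  targets: "0 0 0 0 0 0; 0 0 0 0 0 0; 0 0 0 0 0 0; 0 0 0 0 0 0; 0 0 0 0 0 0; 0 0 0 0 0 0; 0 0 0 0 0 0; 0 0 -10 0 0 0; 0 0 -25 0 0 0; 0 0 -30 0 0 0; 0 0 -30 0 0 0; 0 0 -30 0 0 0; 0 0 0 0 0 0; 0 0 0 0 0 0; 0 0 0 0 0 0"
  claw: 1

```text
time: 34.62
eef_pos: [0.555, 0.1109, 0.1573]
tcp_rot: [0.095, 3.14, 0.001]
wrist_force: [-0.4, -0.5, -0.8]
width: 0.0873
finger_force: 0.0
```

```bash
python3 go.py .5351 -.0959 .157 1.4845
```

```text
pos [0.555  0.1109 0.1573] j [-0.8752  0.2404  0.6984  1.7873 -0.1672  1.1736  1.3845] t 34.6167 w 0.08731745956507969 F [-0.4352 -0.4736 -0.8251]
tool z [ 0.0001  0.0004 -1.    ]
closing yaw 1.5104591082789396 rz 0.025959108278939658 shift before turn mm [   7.4167 -207.6024    0.1828]
shift after turn mm [   2.0256 -207.725     0.1828]
```

Request:
drive_tool:
  targets: "0 0 0 0 0 0.026; 0 -10 0 0 0 0; 0 -20 0 0 0 0; 0 -22 0 0 0 0; 0 -22 0 0 0 0; 0 -22 0 0 0 0; 0 -22 0 0 0 0; 0 -22 0 0 0 0; 0 -22 0 0 0 0; 1 -22 0 0 0 0; 1 -16 0 0 0 0; 0 -8 0 0 0 0; 0 0 0 0 0 0; 0 0 0 0 0 0; 0 0 0 0 0 0"

```text
time: 35.87
eef_pos: [0.5353, -0.095, 0.1568]
tcp_rot: [-0.134, -3.138, -0.0]
wrist_force: [1.0, 0.6, -0.4]
width: 0.087
finger_force: 0.0
```

```bash
python3 go.py .5351 -.0959 .0396 1.4845
```

```text
pos [ 0.5353 -0.095   0.1568] j [-0.6275  0.202   0.8195  1.843  -0.1605  1.165   1.7313] t 35.8667 w 0.08698734447038266 F [ 0.9558  0.6435 -0.4022]
tool z [-0.0006  0.0003 -1.    ]
closing yaw 1.4856076821226545 rz 0.001107682122654552 shift before turn mm [  0.071   -0.929  117.2448]
shift after turn mm [  0.07    -0.9291 117.2448]
```

Request:
drive_tool:
  targets: "0 -0.5 15 0 0 0; 0 0 25 0 0 0; 0 0 25 0 0 0; 0 0 20 0 0 0; 0 0 15 0 0 0; 0 0 10 0 0 0; 0 0 6.5 0 0 0; 0 0 0 0 0 0; 0 0 0 0 0 0; 0 0 0 0 0 0; 0 0 0 0 0 0"

```text
time: 36.78
eef_pos: [0.5359, -0.0967, 0.0416]
tcp_rot: [0.136, 3.137, 0.0]
wrist_force: [-0.7, 0.5, 0.1]
width: 0.0867
finger_force: 0.0
```

```bash
python3 go.py .5351 -.0959 .0396 1.4845
```

```text
pos [ 0.5359 -0.0967  0.0416] j [-0.5447  0.3639  0.76    1.9498 -0.3082  0.944   1.8502] t 36.7833 w 0.08672055584998373 F [-0.7034  0.5347  0.1346]
tool z [ 0.0016  0.0002 -1.    ]
closing yaw 1.4844541628877825 rz -4.583711221739506e-05 shift before turn mm [0.8985 0.7452 1.9887]
shift after turn mm [0.8985 0.7453 1.9887]
```

Request:
drive_tool:
  targets: "0.5 0.7 1.3 0 0 0; 0 0 0 0 0 0; 0 0 0 0 0 0; 0 0 0 0 0 0"

```text
time: 37.12
eef_pos: [0.5348, -0.0959, 0.0395]
tcp_rot: [0.136, 3.138, 0.0]
wrist_force: [-0.3, 1.4, 0.5]
width: 0.0871
finger_force: 0.0
```

Request:
drive_tool:
  targets: "0 0 0 0 0 0; 0 0 0 0 0 0; 0 0 0 0 0 0; 0 0 0 0 0 0; 0 0 0 0 0 0; 0 0 0 0 0 0; 0 0 0 0 0 0; 0 0 0 0 0 0; 0 0 0 0 0 0"
  claw: -1
  grip_force: 20

```text
time: 37.87
eef_pos: [0.5348, -0.096, 0.0394]
tcp_rot: [-0.136, -3.139, 0.0]
wrist_force: [-0.2, 0.7, 0.9]
width: 0.0588
finger_force: 20.0
```

```bash
python3 go.py .481 .1137 .14 1.4845
```

```text
pos [ 0.5348 -0.096   0.0394] j [-0.5452  0.3659  0.7586  1.953  -0.3095  0.9408  1.8501] t 37.8667 w 0.058772993660114445 F [-0.1713  0.7441  0.8653]
tool z [-0.0001 -0.     -1.    ]
closing yaw 1.4844651291291977 rz -3.487087080222828e-05 shift before turn mm [  71.6539  204.2311 -100.6404]
shift after turn mm [  71.6468  204.2336 -100.6404]
```

Request:
drive_tool:
  targets: "0 0 -10 0 0 0; 0 0 -20 0 0 0; 0 0 -25 0 0 0; 0 0 -25 0 0 0; 0 0 -20 0 0 0; 3 9 0 0 0 0; 7 20 0 0 0 0; 7 20 0 0 0 0; 7 20 0 0 0 0; 7 20 0 0 0 0; 7 20 0 0 0 0; 7 20 0 0 0 0; 7 20 0 0 0 0; 7 20 0 0 0 0; 7 20 0 0 0 0; 6 15 0 0 0 0; 0 0 0 0 0 0; 0 0 0 0 0 0; 0 0 0 0 0 0"

```text
time: 39.45
eef_pos: [0.4803, 0.113, 0.139]
tcp_rot: [-0.136, -3.138, 0.001]
wrist_force: [-0.0, -0.1, -3.2]
width: 0.0588
finger_force: 20.0
```

```bash
python3 go.py .481 .1137 .0354 1.4845
```

```text
pos [0.4803 0.113  0.139 ] j [-0.9572  0.0751  0.6714  1.9716 -0.0517  1.1124  1.22  ] t 39.45 w 0.05881762275302628 F [-0.0096 -0.0689 -3.1839]
tool z [-0.0006 -0.0006 -1.    ]
closing yaw 1.4842271168092873 rz -0.0002728831907126139 shift before turn mm [ -0.6978   0.8646 103.6124]
shift after turn mm [ -0.698    0.8644 103.6124]
```

Request:
drive_tool:
  targets: "0 0 15 0 0 0; 0 0 25 0 0 0; 0 0 25 0 0 0; 0 0 16 0 0 0; 0 0 10 0 0 0; 0 0 6 0 0 0; 0 0 3 0 0 0; 0 0 1 0 0 0; 0 0 0 0 0 0; 0 0 0 0 0 0; 0 0 0 0 0 0"

```text
time: 40.37
eef_pos: [0.4812, 0.1137, 0.0391]
tcp_rot: [0.136, 3.138, 0.001]
wrist_force: [0.0, -0.2, -2.7]
width: 0.0586
finger_force: 20.0
```

```bash
python3 go.py .481 .1137 .0354 1.4845
```

```text
pos [0.4812 0.1137 0.0391] j [-0.9084  0.2332  0.6543  2.0647 -0.1814  0.8974  1.3308] t 40.3667 w 0.05861701544244875 F [ 0.013  -0.1504 -2.6634]
tool z [ 0.0011  0.0007 -1.    ]
closing yaw 1.48446497864664 rz -3.502135335997636e-05 shift before turn mm [ 0.1624 -0.0246  3.6734]
shift after turn mm [ 0.1624 -0.0246  3.6734]
```

Request:
drive_tool:
  targets: "0 0 1.5 0 0 0; 0 0 1 0 0 0; 0 0 0.7 0 0 0; 0 0 0 0 0 0; 0 0 0 0 0 0; 0 0 0 0 0 0"

```text
time: 40.87
eef_pos: [0.4807, 0.1136, 0.0353]
tcp_rot: [0.136, 3.139, 0.0]
wrist_force: [-2.1, -1.1, 1.4]
width: 0.0593
finger_force: 20.0
```

Contact made; release, lift and back off for a clear look.

Request:
drive_tool:
  targets: "0 0 0 0 0 0; 0 0 0 0 0 0; 0 0 0 0 0 0; 0 0 0 0 0 0; 0 0 0 0 0 0; 0 0 0 0 0 0; 0 0 0 0 0 0; 0 0 -10 0 0 0; 0 0 -25 0 0 0; 0 0 -30 0 0 0; 0 0 -30 0 0 0; 0 0 -35 0 0 0; 0 0 -20 0 0 0"
  claw: 1

```text
time: 41.95
eef_pos: [0.4818, 0.1132, 0.1893]
tcp_rot: [0.137, 3.135, 0.003]
wrist_force: [1.1, -0.8, -0.4]
width: 0.0872
finger_force: 0.0
```

Request:
drive_tool:
  targets: "-2 -20 0 0 0 0; -2 -30 0 0 0 0; -2 -30 0 0 0 0; -2 -30 0 0 0 0; -2 -30 0 0 0 0; -2 -30 0 0 0 0; -2 -30 0 0 0 0; -2 -20 0 0 0 0; 0 0 0 0 0 0; 0 0 0 0 0 0; 0 0 0 0 0 0; 0 0 0 0 0 0; 0 0 0 0 0 0"

```text
time: 43.03
eef_pos: [0.4777, -0.106, 0.1852]
tcp_rot: [-0.133, -3.139, -0.0]
wrist_force: [-0.7, -0.2, 0.6]
width: 0.0869
finger_force: 0.0
```

```bash
python3 - <<'E'
from lib import *
T=cam("top"); f=grab_frame("top"); cv2.imwrite("pics/t6.png",f); a=cv2.imread("pics/top0.png")
for lo,hi,b,z in(((0,120,60),(8,255,255),(270,305,315,350),.084),((20,150,80),(35,255,255),(275,255,315,305),.07)):
    for im in(a,f): r=cv2.minAreaRect(big(mask(im,lo,hi,b))); print(np.round(r[0],1),r[1],r[2],onz(T,r[0],z))
cv2.imwrite("pics/t6c.png",cv2.resize(f[130:380,150:470],None,fx=2.4,fy=2.4))
print(sense()["eef_pos"],sense()["time"])
E
```

```text
[291. 329.] (32.0, 32.0) 90.0 [0.48119841 0.11508287 0.084     ]
[292. 329.] (32.0, 32.0) 90.0 [0.4812322  0.11350918 0.084     ]
[294.8 281.9] (20.37665557861328, 38.68714904785156) 4.085616588592529 [0.55627325 0.11133114 0.07      ]
[294.3 281.9] (20.155258178710938, 38.58102035522461) 3.814074993133545 [0.55624238 0.11211955 0.07      ]
[ 0.47769508 -0.10612448  0.18520073] 43.0833
```

View pics/t6c.png

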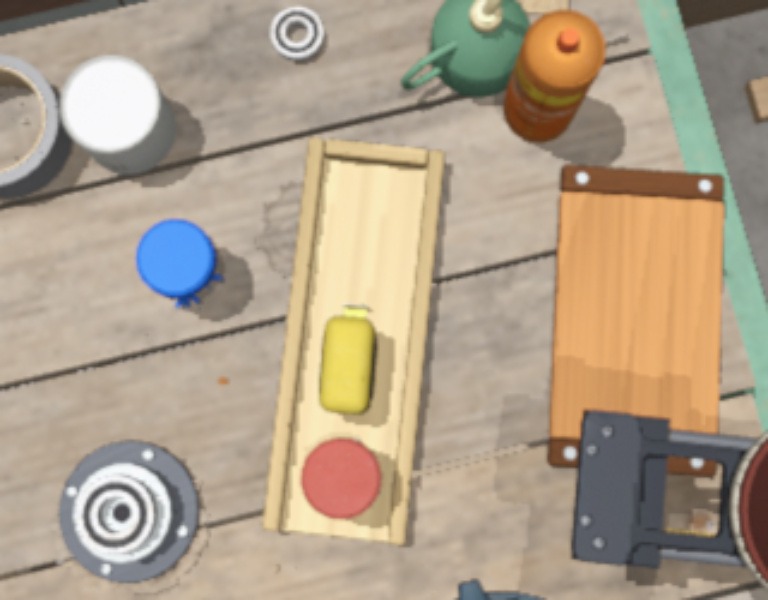

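The crop shows the jar lid (341,477) and the tape (348,365) back within 2 mm of where they started. The bearing (120,514) is centred on the anvil, and the spray can and tin have not moved.

```bash
python3 -c "
from station import *
print(hand_in())"
```

```text
the job is handed in; nothing more can be done
None
```

I handed the job in at about 43 s, with no verdict returned: the bearing lies centred on the anvil, the jar and tape measure are back in the trough within about 2 mm of where they started, and the spray can and tin look unmoved in the last top view.

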